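# Catch the near-lane bushes at the spring-gated press chute

## Robot

A 6-joint arm with a two-finger parallel gripper is mounted at the origin on the work surface. World frame = base frame: x ahead of the robot, y to its left, z up, the work surface at z = 0. Lengths are in m, angles in rad, forces in N, time in s.
With the tool pointing down it reaches from about 0.4 to 0.825 m from the base axis. Payload 7 kg.
Tool frame: the origin (TCP) lies midway between the tips of the shut fingers; the grasp point (between the pads) lies 19 mm behind it (grip_point_offset is the distance from the TCP to the grasp point, in m); z points along the fingers, y is the line along which they close (so a half turn about z gives the same grasp; the last joint's range is limited). The gripper opens to 88 mm and grips with 3 to 60 N. Pads are 19 mm wide; open, the fingers measure 130 mm over their backs; the gripper's body (78 mm by 193 mm) begins 47 mm behind the grasp point.
Start: joints at [1.563, 0.359, 0.012, 0, -1.224, -0.288], TCP at [0.197, 0.646, 0.227] pointing down, gripper open.
Joint ranges: [-3.07, 3.07], [-1.43, 2.12], [-1.02, 1.25], [-3.03, 1.67], [-3.05, -0], [-3.03, 3.03]. Speed limits (rad/s): [2.39, 2.39, 3.01, 3.14, 3.14, 3.14].

## Interface

Orientations are given as [roll, pitch, yaw] about the fixed x, y, z axes, in that order (R = Rz(yaw) Ry(pitch) Rx(roll)).
In Python, from station import get_state, grab_frame, camera_params, job_done, grip_point_offset gives the robot as it stands.
- The arm moves only by the shell command python3 -m creep 'ROWS' [FORCE]. ROWS is JSON, a list that holds one entry, the list of rows, each a list of 7 numbers: the finger opening in cm, from 0 to 8.76, then the shift along the tool's x, y, z in cm, then the turn, a rotation vector about the tool's x, y, z in rad. In form: [[[fingers, tx, ty, tz, wx, wy, wz], ...]]. A call has 1 to 20 rows; each row is the pose to reach, as a shift and turn from the pose commanded when the call began, along the tool's axes at that moment; what a row does not reach only later rows make up. A row lasts 1/8 s, in which the tool goes at most 62.5 mm and 10.7 degrees, less where a joint would pass 70% of its speed; a pose out of reach is approached as far as the arm can. A call with a gripper value outside its range is refused whole. The fingers move at their own pace and stop on an object; FORCE is the grip in N (left out, the last holds). Time passes only in rows, so rows that repeat a pose let the fingers close. It gives the time, the measured TCP pose, the force, the opening and the grip force at its end, in the units of the state.
- get_state(): the state, without advancing time (a new reading comes with each control period).
- grab_frame(name): name is "side" or "top" or "wrist"; returns the picture (480x640x3 uint8, blue, green, red); there is no depth.
- camera_params(name): a dict with "vertical_fov" (degrees; the focal length in pixels is half the picture's height over the tangent of half this angle, whatever the lens; pixels are square), "cx", "cy" (the principal point, pixels), "view" (4x4, takes a point from world to camera coordinates). Camera axes: x right, y down, z forward; pixel columns grow to the right and rows downward; lengths in m; the calibration is good to about 2 mm. A picture is of the moment at which its call begins: read the wrist's pose just before it. camera_params takes no time and is no camera call; for the wrist camera it gives the pose at the moment of the call.
- job_done(): hands the job in; it is judged then, once.
The state is a dict: "t": time; "q": joint angles; "qd": joint speeds; "joint_efforts": joint torques, N m; "eef_pos": TCP position; "ee_rot": TCP orientation; "force": force on the tool from outside, world axes, zero at the start; "moment": the same for the moment, N m; "width": finger opening in m; "gripper_force": force on a finger pad.
Only numpy, scipy, OpenCV 4.12 (cv2) and the standard library are available. Lean on these libraries where they do the work, as an engineer would, in place of code of your own. Each camera call takes 0.05 s, during which the arm holds its last target. There are 200 camera calls.

## Task

Take the yellow catch pan by its black handle, hold it level under the lip of the two-lane parts chute while the gate is still shut, then push the pan's far wall against the rubber paddle to slide the sprung gate to its half-open mark and no further, so that only the near lane opens and its three steel bushes slide off into the pan. The gate must never be run wide open and the copper bushes must stay in the far lane; do not disturb the other things on the bench. Finish while still holding: the pan gripped and level, clear of the bench, pressing on the paddle with the gate steady at half travel and the three steel bushes in the pan.

Things in the scene. Friction and masses are not known exactly. Their poses are not given: they have to be found in the camera images.
- pan: yellow catch pan, open on top, on the bench: 120 mm along x, 130 along y, 45 high, walls and floor 3 mm, 0.16 kg. Origin: centre of its underside, z up. The flat outer face of its far wall, x = +60 mm, pushes the paddle. A black bar handle sticks out of the other end wall: x -60 to -136 mm, 16 mm wide along y, z 19 to 41 mm
- pan_grip (a point): grip point on the pan's handle: on its centre line at pan x = -102 mm (162 mm from the outer face of the far wall), 30 mm above the pan's underside; axes as the pan's
- pan_rim (a point): centre of the pan's mouth, 45 mm above the underside; axes as the pan's
- chute: fixed sheet-metal two-lane chute on a blue stand. Origin: on the bench below the near end of its lip; z up; x along the lip, the way the gate opens, within 0.22 rad of the robot's x; y out of the mouth, the way bushes leave. Floor falls at 30 degrees to the lip at y = 0, 140 mm up. Near lane x 0 to 32 mm, far lane 35 to 67. Legs at y below -60 mm, upper end at y = -265, up to 345 mm high
- lip (a point): middle of the lip, 140 mm above the bench, at chute x = 33.5, y = 0 mm; axes as the chute's. Gate guides cross the mouth from chute x = -10 to 153 mm, 125 to 186 mm up, then a spring tube to x = 235. Only the paddle hangs lower there: a pan enters below 125 mm, its handle towards chute -x, the gripper staying at chute x below -10 mm
- paddle (a point): centre of the front face (towards chute -x) of the black rubber paddle hanging from the gate in front of the mouth: 60 mm wide along y, 78 to 133 mm above the bench. Gate shut: at chute x = 40, y = 42 mm, 105 mm up; it moves with the gate along chute +x. Axes as the chute's
- gate (a joint): travel of the gate in m along chute +x: 0 shut (start), 0.070 wide open, 0.035 half: the red pointer on the gate is then at the yellow mark on the upper guide (white marks: shut, wide open) and the near lane is open. A spring shuts it: 3 N at the start, rising 0.1 N/mm to 6.5 N at half and 10 N wide open
- near1: steel bush with a dark bore, 25 mm diameter, 14 mm high, 0.04 kg, lying flat in the near lane of the chute, number 1 from the gate; origin: centre of its underside
- near2: steel bush with a dark bore, 25 mm diameter, 14 mm high, 0.04 kg, lying flat in the near lane of the chute, number 2 from the gate; origin: centre of its underside
- near3: steel bush with a dark bore, 25 mm diameter, 14 mm high, 0.04 kg, lying flat in the near lane of the chute, number 3 from the gate; origin: centre of its underside
- far1: copper-coloured bush with a dark bore, 25 mm diameter, 14 mm high, 0.04 kg, lying flat in the far lane of the chute, number 1 from the gate; origin: centre of its underside
- far2: copper-coloured bush with a dark bore, 25 mm diameter, 14 mm high, 0.04 kg, lying flat in the far lane of the chute, number 2 from the gate; origin: centre of its underside
- far3: copper-coloured bush with a dark bore, 25 mm diameter, 14 mm high, 0.04 kg, lying flat in the far lane of the chute, number 3 from the gate; origin: centre of its underside
- oil_bottle: yellow bottle with a red cap, 52 mm diameter, 150 mm high, standing; origin: centre of its underside
- guide_pillar: spare steel guide pillar, 40 mm foot, 122 mm high, standing; origin: centre of its underside
- spanner: steel spanner, 200 mm long, lying along its x
- mallet: mallet lying flat, wooden handle along its -x, black head 36 x 90 x 36 mm at x = +75 mm
- caliper: caliper lying flat, 200 mm along its x, up to 13 mm high

How it is judged:
By the outcome, as a careful person would: the job done as asked, in the order asked, and still so for the second after the job is handed in, while the arm keeps its last pose, push and grip.
It also fails if it takes over 42 s, if anything falls off the work surface, if the arm or the gripper's body presses on something with over 40 N, if the wrist force passes 120 N, or if a joint passes its speed limit or range.

## Working session

There is one attempt and no reset: what is moved stays moved. The work goes in short steps, Python scripts to look and compute and a shell command to move; the robot and the scene stay as the last step left them, time stands still between calls to the robot, and variables do not carry over. Pictures are saved under pics/ and viewed, at most 10 in all, crops included, and the job is handed in when it is done.

```bash
ls; mkdir -p pics; python3 - <<'E'
from station import *
import cv2,numpy as np
s=get_state();print(s['t'],s['eef_pos'],s['ee_rot'],s['width'],grip_point_offset)
ims=[]
for n in("top","side"):
    f=grab_frame(n);cv2.imwrite(f'pics/{n}0.png',f)
    c=camera_params(n);print(n,c['vertical_fov'],c['cx'],c['cy'],np.round(c['view'],4).tolist())
E
```

```text
pics
0.0 [0.19663762 0.64522134 0.22563349] [ 3.13999863e+00 -9.83148018e-05 -2.95909870e-01] 0.08770484165173192 0.0188
top 56.352422204669985 312.1087498612678 252.42099568447134 [[0.0106, -0.9996, 0.0257, -0.1125], [-0.9976, -0.0123, -0.0679, 0.5374], [0.0682, -0.0249, -0.9974, 1.0634], [0.0, 0.0, 0.0, 1.0]]
side 46.399168624687896 322.8582833110589 233.98771223669448 [[0.7956, -0.6056, -0.0176, -0.4934], [-0.4818, -0.6147, -0.6245, 0.2895], [0.3674, 0.5054, -0.7808, 1.2094], [0.0, 0.0, 0.0, 1.0]]
```

View pics/top0.png

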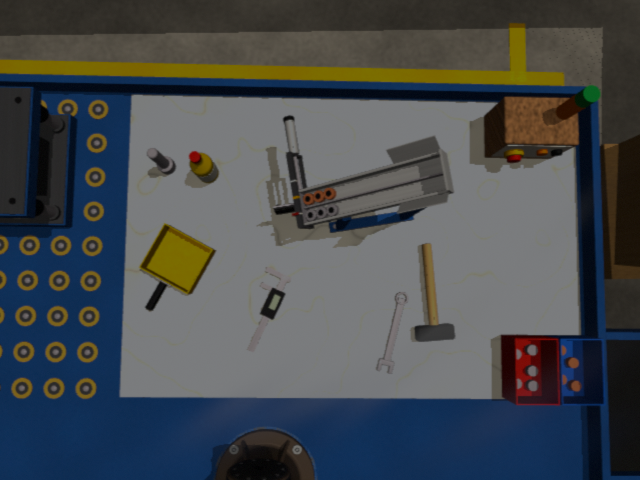

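View pics/side0.png

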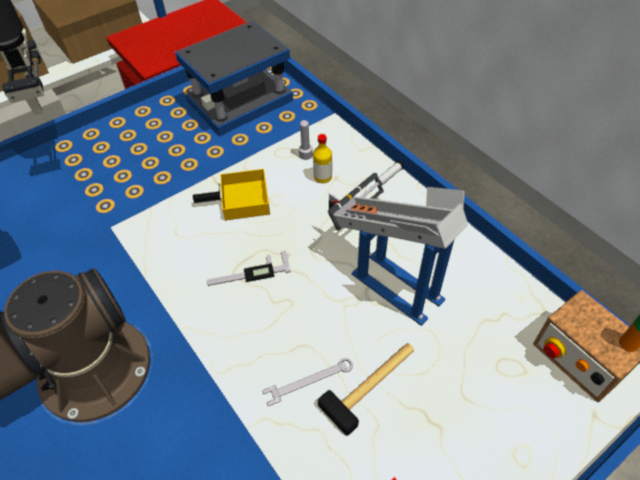

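The top view shows the pan at about (178,260) with its handle towards (152,300). The chute mouth is at about (300,205), steel lane nearer the robot. The bottle is at (203,168) and the pillar at (162,162). In the side view the pan is at (245,195), clear of everything.

```bash
cat > h.py <<'E'
import cv2,numpy as np
from station import *
def cam(n):
    c=camera_params(n);f=240/np.tan(np.radians(c['vertical_fov']/2));return f,c['cx'],c['cy'],np.array(c['view'])
def ray(C,p):
    f,cx,cy,V=C;R,t=V[:3,:3],V[:3,3]
    return -R.T@t, R.T@np.array([(p[0]-cx)/f,(p[1]-cy)/f,1.])
def onz(C,p,z):
    o,d=ray(C,p);return o+d*(z-o[2])/d[2]
def proj(C,P):
    f,cx,cy,V=C;q=V[:3,:3]@np.asarray(P)+V[:3,3];return np.array([f*q[0]/q[2]+cx,f*q[1]/q[2]+cy])
def tri(Ca,a,Cb,b):
    (o,d),(p,e)=ray(Ca,a),ray(Cb,b);d=d/np.linalg.norm(d);e=e/np.linalg.norm(e)
    s=np.linalg.lstsq(np.c_[d,-e],p-o,rcond=None)[0];A,B=o+s[0]*d,p+s[1]*e
    return (A+B)/2,np.linalg.norm(A-B)
E
python3 - <<'E'
from h import *
C=cam('top');im=cv2.imread('pics/top0.png');S=cv2.imread('pics/side0.png')
hsv=cv2.cvtColor(im,cv2.COLOR_BGR2HSV)
m=cv2.inRange(hsv,(20,150,60),(35,255,255));m[:200]=0;m[320:]=0;m[:,:130]=0;m[:,240:]=0
cs=max(cv2.findContours(m,0,2)[0],key=cv2.contourArea);r=cv2.minAreaRect(cs);print(r)
for p in cv2.boxPoints(r):print(p,onz(C,p,.045).round(4),onz(C,p,0).round(4))
k=cv2.inRange(hsv,(0,0,0),(180,255,50));k[:275]=0;k[320:]=0;k[:,:140]=0;k[:,175:]=0
ks=max(cv2.findContours(k,0,2)[0],key=cv2.contourArea);r=cv2.minAreaRect(ks);print('handle',r,onz(C,r[0],.041))
a=cv2.resize(im[215:320,130:230],None,fx=4,fy=4,interpolation=2)
b=cv2.resize(im[105:245,260:360],None,fx=4,fy=4,interpolation=2)
c=np.zeros((560,800,3),np.uint8);c[:420,:400]=a;c[:,400:]=b;cv2.imwrite('pics/z.png',c)
cv2.imwrite('pics/zs.png',cv2.resize(S[150:260,310:470],None,fx=5,fy=5,interpolation=2))
E
```

```text
((175.90567016601562, 258.1698303222656), (56.14031982421875, 51.866661071777344), 29.05460548400879)
[138.77359 267.20755] [0.4974 0.2983 0.045 ] [0.4988 0.3144 0.    ]
[163.96228 221.86794] [0.6046 0.2435 0.045 ] [0.6106 0.2573 0.    ]
[213.03775 249.13211] [0.5418 0.1271 0.045 ] [0.5451 0.1359 0.    ]
[187.84906 294.47174] [0.4352 0.1828 0.045 ] [0.4339 0.194  0.    ]
handle ((155.60769653320312, 296.0615539550781), (7.566117763519287, 30.26447105407715), 29.74488067626953) [0.43063946 0.25838095 0.041     ]
```

View pics/z.png

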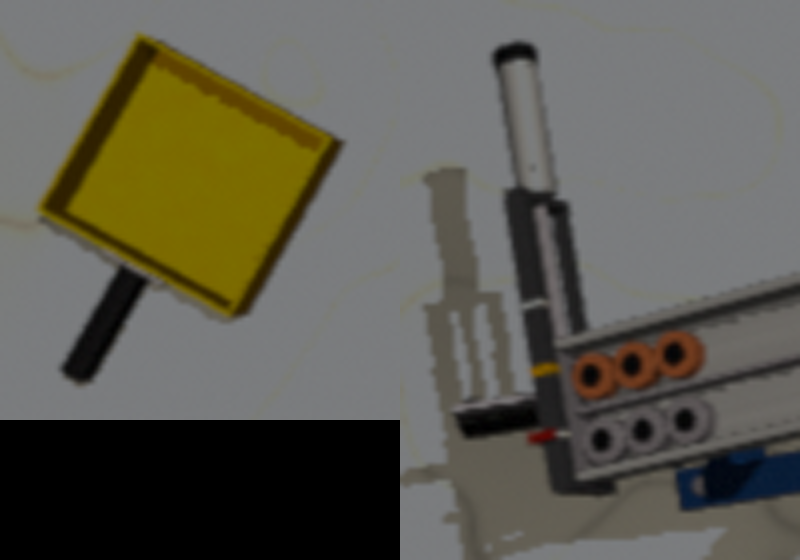

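View pics/zs.png

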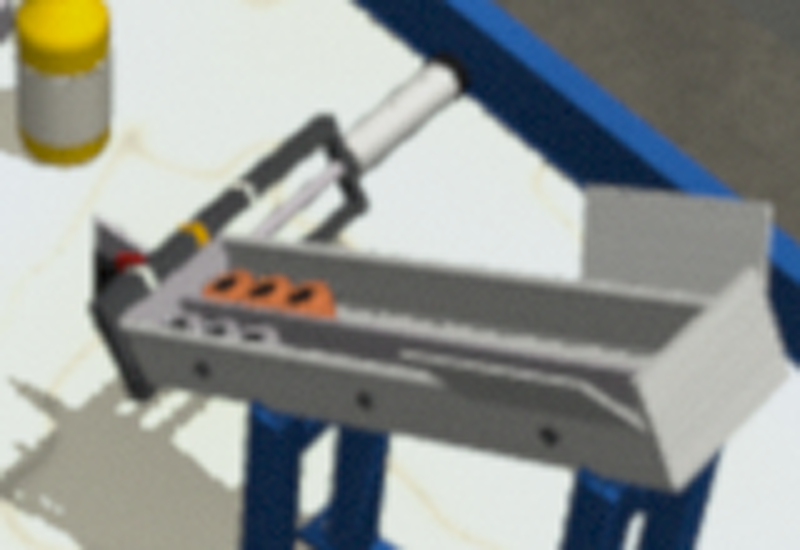

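The zooms give the guide marks. In the top view the yellow mark is at (296.2,197.5), the wide-open mark at (293.8,180.8), the tube end at (288.5,116), and the pointer at the shut mark. In the side view the same points are at (349,196.6), (358.6,188.6) and (400,164), with the shut mark at (339,205.4).

```bash
python3 - <<'E'
from h import *
A=cam('top');B=cam('side')
P={}
for n,a,b in [('shut',(300.5,213.5),(339,205.4)),('half',(296.25,197.5),(349,196.6)),('wide',(293.75,180.75),(358.6,188.6)),('tube',(288.5,116),(400.4,164.4)),
 ('far1',(308,198.75),(310+230/5,150+286/5)),('far2',(318,195.75),(310+264/5,150+291/5)),('far3',(329,193.2),(310+303/5,150+297/5)),('near1',(310.25,215.25),(310+183/5,150+323/5)),('near3',(331,210),(310+257/5,150+336/5))]:
    P[n],e=tri(A,a,B,b);print(n,P[n].round(4),round(e,4),onz(A,a,.186).round(4))
d=P['wide']-P['shut'];print(np.hypot(*d[:2]))
for a,b in(('far3','far1'),('near3','near1')):d=P[a]-P[b];print(d,np.arctan2(d[0],-d[1]))
d=P['tube']-P['half'];print('guide yaw',np.arctan2(d[1],d[0]))
# vertical near wall edges of chute trough: top view line fits
for n,p in [('padtop',(276.6,205)) ,('padbot',(275.5,213.5)),('padR',(294,211.5))]:print(n,onz(A,p,.133).round(4))
E
```

```text
shut [ 0.6098 -0.0777  0.1724] 0.0011 [ 0.6072 -0.0775  0.186 ]
half [ 0.6447 -0.0688  0.1702] 0.003 [ 0.6403 -0.0683  0.186 ]
wide [ 0.6796 -0.0626  0.1689] 0.001 [ 0.6752 -0.0627  0.186 ]
tube [ 0.8261 -0.0485  0.1475] 0.0009 [ 0.8119 -0.0499  0.186 ]
far1 [ 0.6453 -0.0938  0.1554] 0.0032 [ 0.6381 -0.0925  0.186 ]
far2 [ 0.6489 -0.1142  0.1679] 0.0015 [ 0.6447 -0.1131  0.186 ]
far3 [ 0.652  -0.1365  0.1817] 0.0016 [ 0.6503 -0.1358  0.186 ]
near1 [ 0.6108 -0.0997  0.1593] 0.0065 [ 0.6039 -0.0976  0.186 ]
near3 [ 0.6183 -0.1418  0.1838] 0.0058 [ 0.6154 -0.1402  0.186 ]
0.07139576422628999
[ 0.00665111 -0.04270217  0.02630942] 0.1545143518085767
[ 0.00752446 -0.04209866  0.02447647] 0.17686643360426885
guide yaw 0.11186840727845838
padtop [ 0.6333 -0.0252  0.133 ]
padbot [ 0.6147 -0.0231  0.133 ]
padR [ 0.6196 -0.0632  0.133 ]
```

```bash
cat >> h.py <<'E'
from scipy.spatial.transform import Rotation as Ro
def rel(x,y,z,yaw):
    s=get_state();R=Ro.from_euler('xyz',s['ee_rot']);T=Ro.from_euler('xyz',[np.pi,0,yaw])
    print('cm',(R.inv().apply(np.array([x,y,z])-s['eef_pos'])*100).round(2),'rad',(R.inv()*T).as_rotvec().round(4))
E
python3 - <<'E'
from h import *
g=np.array([.5188,.2133])-.102*np.array([np.cos(.4725),-np.sin(.4725)]);print(g)
rel(g[0],g[1],.2,-.4725)
E
```

```text
[0.4279758  0.25972161]
cm [33.37 30.13  2.62] rad [ 0.0015 -0.0003  0.1766]
```

```bash
python3 -m creep '[[[8.7,3,2.7,0,0,0,0],[8.7,7,6.3,0,0,0,0],[8.7,11,10,0.5,0,0,0.04],[8.7,15,13.6,1,0,0,0.07],[8.7,19,17.2,1.5,0,0,0.1],[8.7,23,20.8,2,0,0,0.12],[8.7,27,24.4,2.3,0,0,0.15],[8.7,30.5,27.5,2.5,0,0,0.17],[8.7,32.6,29.4,2.6,0,0,0.176],[8.7,33.4,30.1,2.6,0,0,0.176],[8.7,33.4,30.1,2.6,0,0,0.176],[8.7,33.4,30.1,2.6,0,0,0.176]]]'
python3 - <<'E'
from h import *
s=get_state();print(s['t'],s['eef_pos'],s['ee_rot'],s['force'])
C=cam('wrist');f=grab_frame('wrist');cv2.imwrite('pics/w1.png',f)
np.save('w1.npy',C[3]);print(C[:3])
E
```

```text
t: 1.6
eef_pos: [0.4282, 0.2611, 0.2005]
ee_rot: [3.142, 0.0, -0.471]
force: [0.9, 0.3, -0.6]
width: 0.0872
gripper_force: 0.0
1.6 [0.42823825 0.26109422 0.20049946] [ 3.14158265e+00  8.42192123e-05 -4.71112480e-01] [ 0.85676639  0.30979686 -0.59671868]
(np.float64(351.6988558926894), 322.8150598314947, 230.34459271440699)
```

View pics/w1.png

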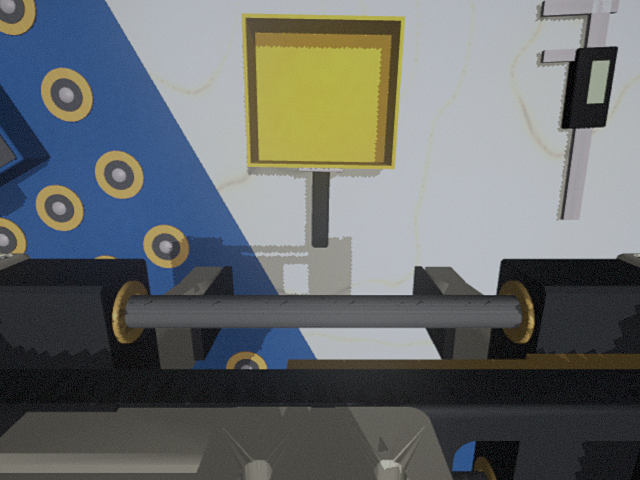

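The wrist view shows the pan rim corners at (243,15), (404,17), (395,168) and (248,167). The handle runs from (321,171) to (320,247).

```bash
python3 - <<'E'
from h import *
c=cam('wrist');C=(*c[:3],np.load('w1.npy'))
for p in[(243,15),(404,17),(395,168),(248,167)]:print(onz(C,p,.045).round(4))
im=cv2.imread('pics/w1.png');k=(im.max(2)<60).astype(np.uint8);k[:172]=0;k[250:]=0;k[:,:300]=0;k[:,340:]=0
k[243:]*=0
for r in(180,195,210,225,238):
    x=np.where(k[r])[0];p=(x.mean(),r);print(x.min(),x.max(),onz(C,p,.041).round(4))
print('tip',onz(C,(320,242),.041),onz(C,(320,247),.019))
E
```

```text
[0.6019 0.2441 0.045 ]
[0.5427 0.1309 0.045 ]
[0.4376 0.1854 0.045 ]
[0.4971 0.3003 0.045 ]<stdin>:7: RuntimeWarning: Mean of empty slice.
  ret = ret.dtype.type(ret / rcount)
Traceback (most recent call last):
ValueError: zero-size array to reduction operation minimum which has no identity
```

```bash
python3 -m creep '[[[8.7,0,0,3,0,0,0],[8.7,0.05,-0.13,7,0,0,0.01],[8.7,0.05,-0.13,11,0,0,0.01],[8.7,0.05,-0.13,14.5,0,0,0.01],[8.7,0.05,-0.13,17,0,0,0.01],[8.7,0.05,-0.13,18.5,0,0,0.01],[8.7,0.05,-0.13,18.9,0,0,0.01],[8.7,0.05,-0.13,18.9,0,0,0.01],[4,0.05,-0.13,18.9,0,0,0.01],[1,0.05,-0.13,18.9,0,0,0.01],[1,0.05,-0.13,18.9,0,0,0.01],[1,0.05,-0.13,18.9,0,0,0.01],[1,0.05,-0.13,18.9,0,0,0.01],[1,0.05,-0.13,18.9,0,0,0.01]]]' 45
python3 - <<'E'
from h import *
s=get_state();print(s['t'],s['eef_pos'],s['ee_rot'],s['force'],s['moment'])
E
```

```text
t: 3.4
eef_pos: [0.4296, 0.2613, 0.0116]
ee_rot: [-3.142, -0.0, -0.482]
force: [0.4, -0.8, 0.7]
width: 0.0325
gripper_force: 0.0
3.4 [0.42957751 0.26129067 0.01157942] [-3.14157519e+00 -1.79887872e-05 -4.81811001e-01] [ 0.44427315 -0.78131791  0.70068562] [-0.00516524  0.03563549  0.02363942]
```

```bash
python3 -m creep '[[[0.5,0,0,0,0,0,0],[0.5,0,0,0,0,0,0],[0.5,0,0,0,0,0,0],[0.5,0,0,0,0,0,0],[0.5,0,0,0,0,0,0]]]' 55
python3 -m creep '[[[0.5,0,0,-1,0,0,0],[0.5,0,0,-3,0,0,0],[0.5,0,0,-6,0,0,0],[0.5,0,0,-9,0,0,0],[0.5,0,0,-10,0,0,0],[0.5,0,0,-10,0,0,0]]]' 55
python3 - <<'E'
from h import *
s=get_state();print(s['t'],s['eef_pos'],s['ee_rot'],s['force'],s['moment'])
C=cam('wrist');f=grab_frame('wrist');cv2.imwrite('pics/w2.png',f);np.save('w2.npy',C[3])
E
```

```text
t: 4.03
eef_pos: [0.4296, 0.2613, 0.0115]
ee_rot: [3.142, 0.0, -0.482]
force: [-0.0, 1.2, -0.9]
width: 0.0156
gripper_force: 55.0
t: 4.78
eef_pos: [0.4295, 0.2614, 0.1119]
ee_rot: [-3.14, 0.0, -0.482]
force: [0.2, 0.6, -1.7]
width: 0.0157
gripper_force: 55.0
4.775 [0.42949103 0.26139661 0.11194533] [-3.14037368e+00  1.06795514e-04 -4.82053208e-01] [ 0.19717971  0.60359139 -1.72970622] [ 0.07139308  0.23038402 -0.00376621]
```

View pics/w2.png

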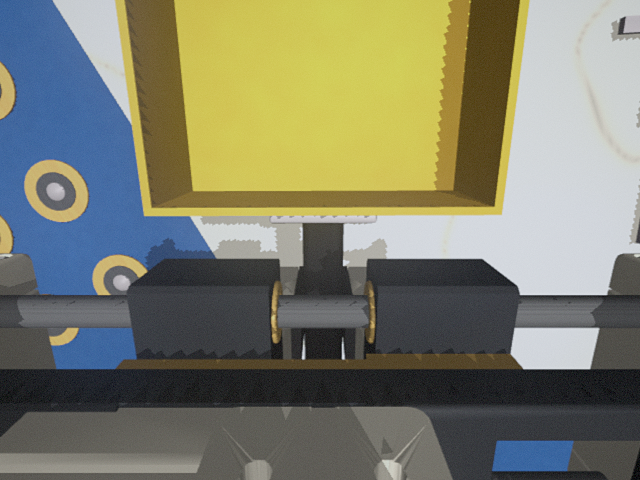

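The pan is gripped and lifted. Its near rim runs from (146,213) to (502,213), and its far side is out of view above. I'll compare this with a level pan, and work out the pre-gate target.

```bash
python3 - <<'E'
from h import *
c=cam('wrist');C=(*c[:3],np.load('w2.npy'))
s=get_state();y=s['ee_rot'][2];p=s['eef_pos'];R=Ro.from_euler('z',y).as_matrix()
for z in(.145,.147):
  for q in[(146,213),(502,213)]:print(z,((R.T@(onz(C,q,z)-p))*1000).round(1))
# level pan expected edges (tool-at-grip x=-102, tcp z = underside+11)
for X,Y in[(-60,65),(-60,-65),(0,65),(0,-65)]:
  print(X,Y,proj(C,p+R@np.array([X+102,Y,45-11.2])/1000).round(1))
psi=.16;O=np.array([.5943,-.0981]);ux=np.array([np.cos(psi),np.sin(psi)]);uy=np.array([-ux[1],ux[0]])
for px,py in[(-40,60),(-40,42),(-25,42),(15,42)]:
  g=O+ux*(px-102)/1000+uy*py/1000;print(px,py,g.round(4));rel(g[0],g[1],.084,psi)
E
```

```text
0.145 [42.9 65.2 33.9]
0.145 [ 43.  -63.9  33.9]
0.147 [43.3 64.1 35.9]
0.147 [ 43.4 -62.8  35.9]
-60 65 [146.9 215.3]
-60 -65 [504.5 215.5]
0 65 [122.7  31.8]
0 -65 [529.7  31.9]
-40 60 [ 0.4446 -0.0615]
cm [16.32 27.85  2.71] rad [ 2.000e-04  6.000e-04 -6.422e-01]
-40 42 [ 0.4474 -0.0793]
cm [17.4  29.29  2.71] rad [ 2.000e-04  6.000e-04 -6.422e-01]
-25 42 [ 0.4622 -0.0769]
cm [18.6  28.39  2.71] rad [ 2.000e-04  6.000e-04 -6.422e-01]
15 42 [ 0.5017 -0.0705]
cm [21.8  26.    2.71] rad [ 2.000e-04  6.000e-04 -6.422e-01]
```

```bash
python3 -m creep '[[[0.5,0.5,0.9,0.5,0,0,-0.05],[0.5,1.5,2.6,1.2,0,0,-0.15],[0.5,3,5.1,2,0,0,-0.26],[0.5,4.8,8.2,2.5,0,0,-0.37],[0.5,6.6,11.3,2.71,0,0,-0.48],[0.5,8.4,14.4,2.71,0,0,-0.58],[0.5,10.2,17.5,2.71,0,0,-0.63],[0.5,12,20.5,2.71,0,0,-0.642],[0.5,13.6,23.2,2.71,0,0,-0.642],[0.5,14.9,25.4,2.71,0,0,-0.642],[0.5,15.8,27,2.71,0,0,-0.642],[0.5,16.3,27.8,2.71,0,0,-0.642],[0.5,16.3,27.8,2.71,0,0,-0.642],[0.5,16.3,27.8,2.71,0,0,-0.642]]]'
python3 - <<'E'
from h import *
s=get_state();print(s['t'],s['eef_pos'],s['ee_rot'],s['force'],s['moment'],s['q'])
C=cam('wrist');f=grab_frame('wrist');np.save('w3.npy',C[3])
cv2.imwrite('pics/w3.png',f)
t=grab_frame('top');cv2.imwrite('pics/top3.png',t);S=grab_frame('side');cv2.imwrite('pics/side3.png',S)
c=np.zeros((600,800,3),np.uint8)
c[:,:400]=cv2.resize(t[130:280,230:330],None,fx=4,fy=4,interpolation=2)
c[:300,400:]=cv2.resize(f,(400,300));c[300:,400:]=cv2.resize(S[150:270,280:440],(400,300),interpolation=2)
cv2.imwrite('pics/m3.png',c)
E
```

```text
t: 6.58
eef_pos: [0.4451, -0.0602, 0.0842]
ee_rot: [3.142, 0.001, 0.16]
force: [-0.6, 0.7, -2.6]
width: 0.0159
gripper_force: 55.0
6.575 [ 0.44507267 -0.06021524  0.08418278] [3.14157012e+00 5.51973852e-04 1.60435140e-01] [-0.64026871  0.68618361 -2.6382788 ] [-0.01003336  0.14107248 -0.02085224] [ 3.06697340e-01  1.38687622e-01 -6.60762823e-01 -8.33708366e-05
 -7.71895249e-01  1.42459389e+00]
```

View pics/m3.png

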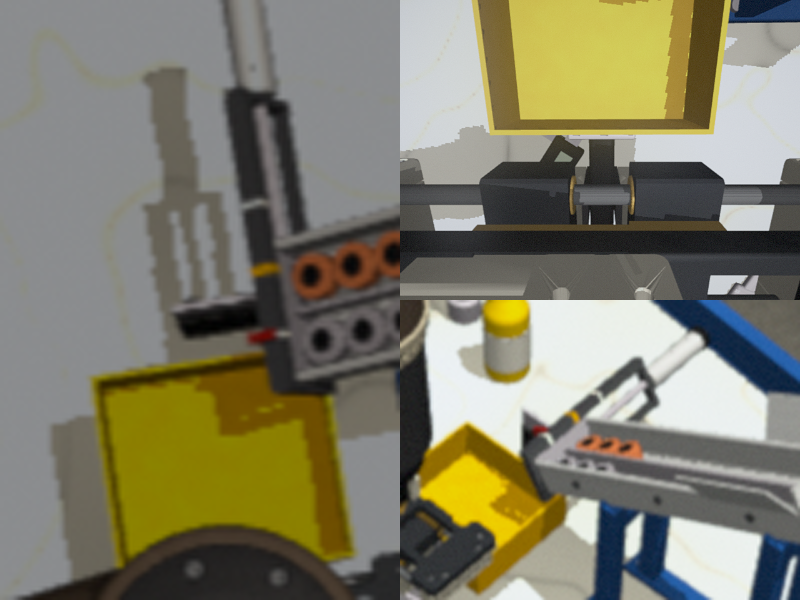

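In the montage's top view, the pan's far rim is parallel to the paddle, with its far-left corner at top px (253.2,224). The paddle's lower front edge is at about (275.8,214.5). The near lane is over the pan, the gate is shut with its pointer below the yellow mark, and the pan is clear of the guides.

```bash
python3 - <<'E'
from h import *
A=cam('top');psi=.16;O=np.array([.5943,-.0981]);ux=np.array([np.cos(psi),np.sin(psi)]);uy=np.array([-ux[1],ux[0]])
def ch(P):d=P[:2]-O;return (np.array([d@ux,d@uy])*1000).round(1)
z=lambda x,y:(230+x/4,130+y/4)
print('pan far-left rim',ch(onz(A,z(93,376),.118)),'mid rim',ch(onz(A,z(200,361),.118)))
for q in[(183,338),(255,325)]:print('paddle low',ch(onz(A,z(*q),.078)))
for q in[(173,316),(250,304)]:print('paddle top front',ch(onz(A,z(*q),.133)))
for q in[(173,308),(250,296)]:print('paddle top back?',ch(onz(A,z(*q),.133)))
s=get_state();p=s['eef_pos'];print('tcp',ch(p),'pan far by tcp',ch(p)[0]+163)
E
```

```text
pan far-left rim [ 18.5 123. ] mid rim [18.2 63.7]
paddle low [38.6 72.4]
paddle low [40.1 30.4]
paddle top front [42.5 74.2]
paddle top front [43.  31.9]
paddle top back? [46.9 73.6]
paddle top back? [47.3 31.3]
tcp [-141.1   61.3] pan far by tcp 21.900000000000006
```

```bash
python3 -m creep '[[[0.5,0.2,0.4,0,0,0,0],[0.5,0.5,1,0,0,0,0],[0.5,0.9,1.5,0,0,0,0],[0.5,1.2,1.8,0,0,0,0],[0.5,1.2,1.8,0,0,0,0],[0.5,1.2,1.8,0,0,0,0],[0.5,1.2,1.8,0,0,0,0],[0.5,1.2,1.8,0,0,0,0]]]'
python3 -m creep '[[[0.5,0.2,0,0,0,0,0],[0.5,0.4,0,0,0,0,0],[0.5,0.6,0,0,0,0,0],[0.5,0.6,0,0,0,0,0],[0.5,0.6,0,0,0,0,0],[0.5,0.6,0,0,0,0,0]]]'
python3 -m creep '[[[0.5,0.2,0,0,0,0,0],[0.5,0.4,0,0,0,0,0],[0.5,0.6,0,0,0,0,0],[0.5,0.6,0,0,0,0,0],[0.5,0.6,0,0,0,0,0],[0.5,0.6,0,0,0,0,0]]]'
```

```text
t: 7.72
eef_pos: [0.4599, -0.0763, 0.0845]
ee_rot: [3.142, -0.0, 0.16]
force: [0.1, -0.5, -1.6]
width: 0.0158
gripper_force: 55.0
t: 8.48
eef_pos: [0.4658, -0.0755, 0.0845]
ee_rot: [3.142, -0.0, 0.16]
force: [-0.0, 0.0, -1.4]
width: 0.0157
gripper_force: 55.0
t: 9.22
eef_pos: [0.4716, -0.0746, 0.0844]
ee_rot: [-3.142, 0.0, 0.16]
force: [-3.7, -1.2, -2.0]
width: 0.0158
gripper_force: 55.0
```

```bash
cat > gate.py <<'E'
from h import *
import sys
def cent(im,lo,hi,box):
    x0,y0,x1,y1=box;h=cv2.cvtColor(im[y0:y1,x0:x1],cv2.COLOR_BGR2HSV)
    m=cv2.inRange(h,lo,hi)
    if lo[0]<8:m|=cv2.inRange(h,(172,lo[1],lo[2]),(180,255,255))
    n,l,st,c=cv2.connectedComponentsWithStats(m);i=1+np.argmax(st[1:,4]);return c[i]+[x0,y0],st[i,4]
def pt(t,s):
    out=[]
    for lo,hi in(((0,150,60),(6,255,255)),((18,120,60),(35,255,255))):
        a,na=cent(t,lo,hi,(282,160,303,221));b,nb=cent(s,lo,hi,(326,170,368,212))
        P,e=tri(cam('top'),a,cam('side'),b);out.append((a.round(2),na,b.round(2),nb,P.round(4),round(e,4)))
    return out
if __name__=='__main__':
    if len(sys.argv)>1:
        t,s=grab_frame('top'),grab_frame('side');cv2.imwrite(f'pics/top{sys.argv[1]}.png',t);cv2.imwrite(f'pics/side{sys.argv[1]}.png',s)
    else:t,s=cv2.imread('pics/top3.png'),cv2.imread('pics/side3.png')
    r=pt(t,s)
    for o in r:print(*o)
    d=(r[0][4]-r[1][4])[:2]@[np.cos(.16),np.sin(.16)];print('pointer-mark along chute x mm',round(d*1000,1))
E
python3 gate.py; python3 gate.py 4
```

```text
[295.   213.65] 17 [334.91 201.82] 11 [ 0.6082 -0.0659  0.1754] 0.0004
[288.52 219.  ] 27 [328.12 179.  ] 17 [ 0.5902 -0.0574  0.2521] 0.0097
pointer-mark along chute x mm 16.4
[295.13 210.87] 15 [336.77 200.38] 13 [ 0.6137 -0.066   0.1767] 0.0007
[288.43 216.43] 117 [328.1  206.22] 41 [ 0.6036 -0.0504  0.1506] 0.0055
pointer-mark along chute x mm 7.5
```

```bash
python3 -m creep '[[[0.5,0.3,0,0,0,0,0],[0.5,0.8,0,0,0,0,0],[0.5,1.3,0,0,0,0,0],[0.5,1.8,0,0,0,0,0],[0.5,2.2,0,0,0,0,0],[0.5,2.5,0,0,0,0,0],[0.5,2.5,0,0,0,0,0],[0.5,2.5,0,0,0,0,0],[0.5,2.5,0,0,0,0,0]]]'
sed -i "s/    d=(r\[0\].*/    print('gate mm',round(float((r[0][4][:2]-[.6082,-.0659])@[np.cos(.16),np.sin(.16)])*1000,1))/;s/(282,160,303,221)/(282,160,303,215)/;s/(326,170,368,212)/(330,180,368,208)/" gate.py
python3 gate.py 5
python3 - <<'E'
from h import *
t,S=cv2.imread('pics/top5.png'),cv2.imread('pics/side5.png')
c=np.zeros((600,800,3),np.uint8)
c[:,:400]=cv2.resize(t[130:280,230:330],None,fx=4,fy=4,interpolation=2)
f=grab_frame('wrist');c[:300,400:]=cv2.resize(f,(400,300));c[300:,400:]=cv2.resize(S[150:270,280:440],(400,300),interpolation=2)
cv2.imwrite('pics/m5.png',c)
E
```

```text
t: 10.45
eef_pos: [0.4952, -0.0707, 0.0837]
ee_rot: [-3.141, 0.003, 0.16]
force: [-7.1, -0.5, -3.3]
width: 0.0159
gripper_force: 55.0
[293.23 200.  ] 13 [343.75 194.75] 12 [ 0.6368 -0.0619  0.1763] 0.0002
[287.9  208.22] 164 [333.08 200.04] 53 [ 0.6195 -0.0492  0.16  ] 0.006
gate mm 28.9
```

View pics/m5.png

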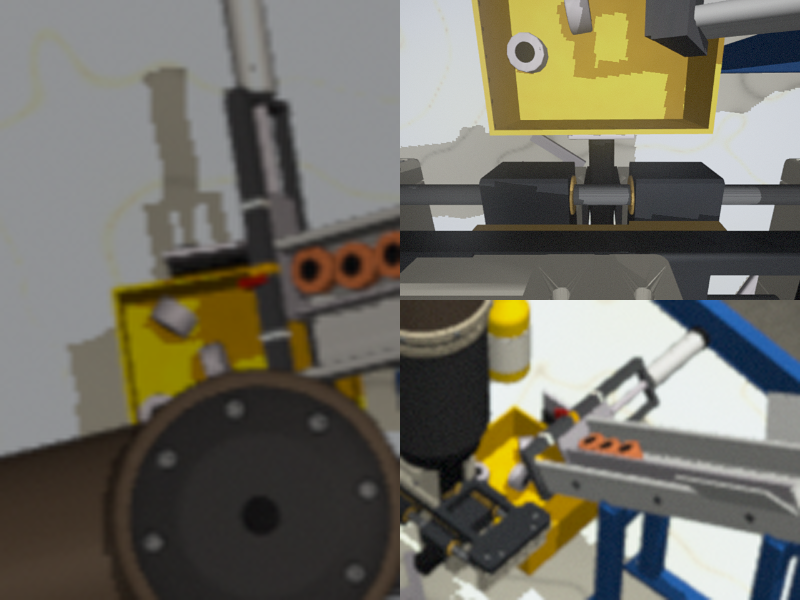

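The gate is at about 29 mm. Three steel bushes are in the pan, at montage px (175,315), (213,360) and (155,405), and the copper bushes are still in their lane. About 6 mm is left to the mark.

```bash
python3 -m creep '[[[0.5,0.15,0,0,0,0,0],[0.5,0.3,0,0,0,0,0],[0.5,0.45,0,0,0,0,0],[0.5,0.55,0,0,0,0,0],[0.5,0.55,0,0,0,0,0],[0.5,0.55,0,0,0,0,0],[0.5,0.55,0,0,0,0,0]]]'
python3 gate.py 6; python3 gate.py 7|tail -1
python3 - <<'E'
from h import *
t,S=cv2.imread('pics/top7.png'),cv2.imread('pics/side7.png')
c=np.zeros((600,800,3),np.uint8)
c[:,:400]=cv2.resize(t[160:235,275:325],None,fx=8,fy=8,interpolation=2)
f=grab_frame('wrist');c[:300,400:]=cv2.resize(f,(400,300));c[300:,400:]=cv2.resize(S[160:220,320:400],(400,300),interpolation=2)
cv2.imwrite('pics/m7.png',c)
E
```

```text
t: 11.48
eef_pos: [0.5002, -0.0699, 0.0836]
ee_rot: [-3.141, 0.004, 0.16]
force: [-6.2, -1.5, -4.2]
width: 0.0159
gripper_force: 55.0
[292.46 197.23] 13 [345.  193.1] 10 [ 0.6422 -0.0601  0.1767] 0.0007
[287.93 207.04] 188 [333.64 198.67] 66 [ 0.6212 -0.0493  0.1636] 0.0063
gate mm 34.5
gate mm 34.0
```

View pics/m7.png

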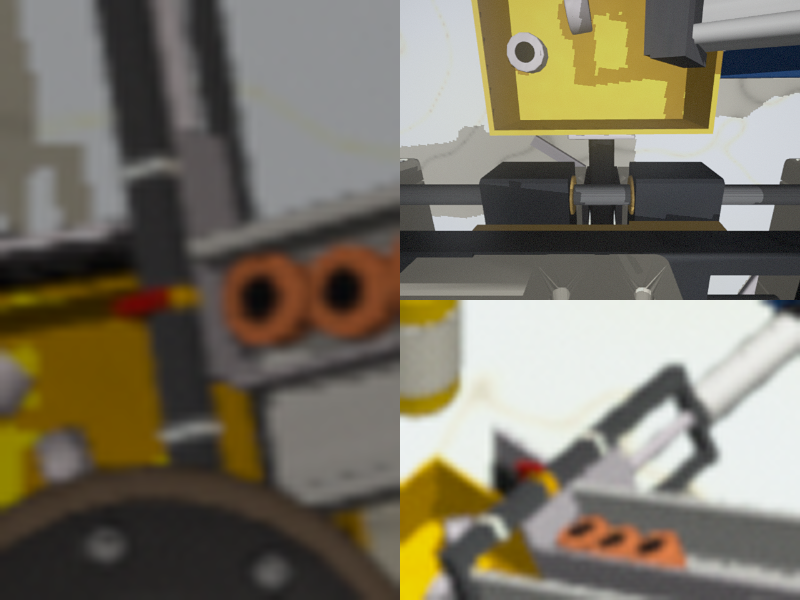

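The pointer is level with the yellow mark, the near lane is empty and the copper bushes have stayed put. I'll nudge it half a millimetre, check it is steady and hand in.

```bash
python3 -m creep '[[[0.5,0.05,0,0,0,0,0],[0.5,0.05,0,0,0,0,0],[0.5,0.05,0,0,0,0,0],[0.5,0.05,0,0,0,0,0],[0.5,0.05,0,0,0,0,0],[0.5,0.05,0,0,0,0,0],[0.5,0.05,0,0,0,0,0],[0.5,0.05,0,0,0,0,0]]]'
python3 gate.py 8|tail -1; python3 -c "
from station import *
print(job_done())"
```

```text
t: 12.72
eef_pos: [0.5006, -0.0698, 0.0835]
ee_rot: [-3.141, 0.004, 0.16]
force: [-6.2, -0.5, -3.7]
width: 0.0157
gripper_force: 55.0
gate mm 35.2
the job is handed in; nothing more can be done
None
```

The job is handed in: the pan is gripped and level about 7 cm above the bench, pressing on the paddle with the gate at its half-open mark (35.2 mm measured), the three steel bushes in the pan and the copper bushes still in the far lane.

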